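# Weigh the polish caddy on the hand scale

### The job

Weigh the caddy of polish bottles: take the sprung hand scale by its red handle out of its stand, hook it under the caddy's wire handle and lift gently until the caddy is right out of its shallow blue nest, hanging still with about 15 mm of air over the nest's rim, and hold it so for two seconds. Then lower it gently until it sits flat in its nest again, unhook the scale and hang it back in its stand. Touch the caddy with the scale only; do not press on it, jerk, tip or hoist it high or carry it away, and leave the other bottles and the jar alone.

Things in the scene. Friction and masses are not known exactly. Their poses are not given: they have to be found in the camera images.
- scale: hand-held spring scale, 0.15 kg in all, hanging upright in the fork of its stand. Origin: centre of the underside of its yellow flange (46 x 60 x 6 mm in x, y, z), which rests on the two prongs. Above the flange a stem carries the red handle bar. Below it is a white round housing, 28 mm across and 56 mm long, and below that the steel hook on its sliding rod. z points up, x is the way the open tip of the hook lies from the shank
- handle (a point): centre of the scale's red handle bar, 40 mm above the scale's origin: 56 mm long along the scale's x, 20 mm thick along y, 22 mm high; grip it from above with the fingers closing along the scale's y. The flange's top is 34 mm below this point
- hook_seat (a point): lowest point of the hook's centre line, where a load hangs, on the scale's axis, 150 mm below the handle's centre when the spring is slack (plus scale_spring). Hook of 6 mm round steel, flat in the scale's x-z plane: the shank stands 14 mm to -x of this point (upright from 12 to 32 mm above it), the free tip 14 mm to +x and 11 mm above it (centre lines); the mouth is open to +x, from the tip up to the rod, which is on the axis from 42 mm above this point upward
- scale_spring (a joint): how far the spring is drawn out, in m: 0 slack, 0.055 at its end stop; 220 N per m, so about the load in N is 220 times this (about 1.3 mm from the hook's own weight). It should never go past 0.050
- stand: fixed stand, base 130 x 120 mm, with two level prongs along its x, tops 145 mm above the table, 36 mm apart inside, 46 mm long on the +x side of its origin, open at the +x end; the post is at -x (its face 42 mm from the origin). Origin: on the table under the place where the scale hangs. The scale's x lies along the prongs at first (hook tip to +x), and scale and hook come out, and go back in, straight up and down between the prongs
- caddy: white caddy, 74 x 110 mm, holding six fixed polish bottles whose black caps end 68 mm above its underside; weight unknown, 0.33 to 0.80 kg. Origin: centre of its underside. It stands in the nest, so this is 3 mm above the table when seated. Its fixed wire handle (6 mm round steel) is an arch in its y-z plane over the middle: feet at y = +-53 mm, sides upright to 88 mm height, sloping in to 104 mm at y = +-35 mm and to its peak at y = 0
- bail_top (a point): peak of the centre line of the caddy's wire handle, 112 mm above the caddy's underside, over its middle
- pink_polish: bystander: loose polish bottle with a black cap, 25 mm across, 62 mm high; origin at the centre of its underside
- green_polish: bystander: loose polish bottle with a black cap, 25 mm across, 62 mm high; origin at the centre of its underside
- cream_jar: bystander: loose cream jar with a blue lid, 52 mm across, 45 mm high; origin at the centre of its underside
- nest: blue fixed shallow tray that the caddy sits in, its axes along the caddy's at first, with 5 mm of play each side: 96 x 132 mm outside, 84 x 120 mm inside, floor 3 mm thick, rim 11 mm above the table. Origin: centre of its underside, on the table
There are look-alikes about, which are no part of the job. Leave any turquoise look-alike of the scale alone.

How it is judged:
By the outcome, as a careful person would: the job done as asked, in the order asked, and still so for the second after the job is handed in, with the robot touching nothing.
It also fails if it takes over 72 s, if anything falls off the work surface, if the arm or the gripper's body presses on something with over 40 N, if the wrist force passes 120 N, or if a joint passes its speed limit or range.

### The arm

A 6-joint arm with a two-finger parallel gripper is mounted at the origin on the work surface. World frame = base frame: x ahead of the robot, y to its left, z up, the work surface at z = 0. Lengths are in m, angles in rad, forces in N, time in s.
With the tool pointing down it reaches from about 0.425 to 1.125 m from the base axis. Payload 14.9 kg.
Tool frame: the origin (TCP) lies midway between the tips of the shut fingers; the grasp point (between the pads) lies 19 mm behind it (r.tcp_to_grasp is the distance from the TCP to the grasp point, in m); x points along the fingers, z is the direction in which the jaws open and shut, and the axes are right-handed (so a half turn about x gives the same grasp; the last joint's range is limited). The gripper opens to 91 mm and grips with 3 to 60 N. Pads are 32 mm wide; open, the fingers measure 118 mm over their backs; the gripper's body (76 mm by 178 mm) begins 60 mm behind the grasp point.
Start: joints at [-1.172, 0.379, 1.734, -0, 1.028, -0.033], TCP at [0.293, -0.636, 0.214] pointing down, gripper open.
Joint ranges: [-2.77, 2.77], [-0.74, 2.19], [0, 2.66], [-1.06, 4.2], [0.31, 2.87], [-3.08, 3.08]. Speed limits (rad/s): [1.89, 1.89, 2.39, 3.14, 3.14, 3.14].

### API

Orientations are given as a unit quaternion [w, x, y, z].
In Python, from rig import r, effector, capture, ticket, models gives the robot as it stands. Calls block until the motion is done:
- r.move_pose(position, orientation): joint-space move of the TCP to a pose.
- r.move_straight(position, orientation=None, speed=0.15, f_stop=None): straight line of the TCP; orientation=None keeps the orientation; speed is the mean speed in m/s. With f_stop (N) it stops when the force on the tool has changed by that much, and returns True; else False.
- r.move_joints(angles): joint-space move.
- effector.grip(opening): finger opening in m; the grip force is fixed at half the most; returns when the fingers have stopped.
- r.hold(seconds).
- r.ik(position, orientation): joint angles nearest the present ones, or None.
- r.observe(): the state.
- capture(name): name is "scene" or "top" or "wrist"; returns a dict with "img" (480x640x3 uint8, red, green, blue), "range_z" (480x640 float32, m along the optical axis (not along the pixel's ray), 0 where there is no reading), "fx", "fy", "cx", "cy" (pixels), "xyz" and "rotation" of the camera in the world. Camera axes: x right, y down, z forward; pixel columns grow to the right and rows downward; lengths in m; the calibration is good to about 2 mm. A picture is of the moment at which its call begins.
A pose or a line that the arm cannot do raises r.IKError and nothing moves.
- ticket.sign_off(): hands the job in, once; it reports no verdict.
Trained networks look in a picture, given as the dict that the camera call returned (one of the last four; its "shot" number tells which), for a name from the list of things; names that differ only in an ending like _2 or _b are one class to them, and where a whole thing is asked for, a point or a joint stands for the part that bears it (a point fixed in the world has none). Each returns a list of dicts, best first, with "confidence" (0 to 1); they miss things now and then, are a little off and sometimes report something else, mostly with a low value. They report only what shows in the picture. A call takes as long as a camera call. They do not tell look-alikes from the thing itself.
- models.trace(picture, query): "pixels" (480x640 bool, what is visible of it) and "bbox" ([left, top, right, bottom] in pixels, round what is visible of it).
- models.landmark_of(picture, query): "location" ([column, row] in pixels: a listed point, or the origin of a listed thing).
The state is a dict: "t": time; "qpos": joint angles; "joint_velocities": joint speeds; "joint_efforts": joint torques, N m; "tool_pos": TCP position; "tcp_rot": TCP orientation; "wrist_force": force on the tool from outside, world axes, zero at the start; "ft_torque": the same for the moment, N m; "grip_width": finger opening in m.
Only numpy, scipy, OpenCV 4.12 (cv2) and the standard library are available. Lean on these libraries where they do the work, as an engineer would, in place of code of your own. Each camera call takes 0.05 s, during which the arm holds its last target.

## Working session

There is one attempt and no reset: what is moved stays moved. The work goes in short steps, each a Python script; the robot and the scene stay as the last script left them, time stands still between calls to the robot, and variables do not carry over. Pictures are saved under pics/ and viewed, and the job is handed in when it is done.

```bash
ls; mkdir -p pics
python3 - <<'E'
from rig import r, effector, capture, ticket, models
import cv2
for n in ("scene","top"):
    p=capture(n); cv2.imwrite(f"pics/{n}0.png",p["img"][:,:,::-1])
    print(n,p["xyz"],p["rotation"],p["fx"],p["cx"],p["cy"])
    for q in ("scale","handle","hook_seat","stand","caddy","bail_top","nest","pink_polish","green_polish","cream_jar"):
        print(q,[( [round(float(v)) for v in d["location"]],round(d["confidence"],2)) for d in models.landmark_of(p,q)])
s=r.observe(); print(s)
E
```

```text
pics
scene [ 1.03482463 -0.4550714   0.62255519] [-0.39519628  0.80764814  0.39356204 -0.19139827] 459.4959421610235 321.15643697542805 244.4274669813057
scale [([292, 379], 0.95), ([147, 359], 0.9), ([250, 256], 0.83)]
handle [([284, 356], 0.91), ([249, 232], 0.84), ([142, 343], 0.62), ([259, 311], 0.17)]
hook_seat [([311, 445], 0.73), ([170, 422], 0.71), ([256, 299], 0.64)]
stand [([259, 313], 0.64)]
caddy [([424, 242], 0.95)]
bail_top [([431, 194], 0.63)]
nest [([424, 242], 0.9)]
pink_polish [([473, 272], 0.9), ([423, 242], 0.48)]
green_polish [([453, 283], 0.78)]
cream_jar [([299, 248], 0.82)]
top [ 0.41307628 -0.07885928  0.90769442] [-0.06148278  0.70905449 -0.70059994  0.05119884] 442.19903413059905 326.6859808617267 234.8836620840876
scale [([395, 258], 0.81), ([486, 261], 0.64), ([405, 184], 0.58)]
handle [([401, 199], 0.83), ([492, 282], 0.67), ([395, 254], 0.61)]
hook_seat [([492, 207], 0.49), ([386, 268], 0.47), ([394, 257], 0.39), ([420, 135], 0.37)]
stand [([383, 268], 0.78), ([194, 182], 0.36)]
caddy [([187, 240], 0.63), ([300, 313], 0.2)]
bail_top [([164, 236], 0.85)]
nest []
pink_polish [([190, 179], 0.62)]
green_polish [([214, 183], 0.72)]
cream_jar [([296, 313], 0.85), ([215, 187], 0.44)]
{'t': 1.1, 'qpos': array([-1.17228994e+00,  3.78885553e-01,  1.73420362e+00,  1.12047377e-05,
        1.02848939e+00, -3.33149533e-02]), 'joint_velocities': array([-3.88746233e-04,  1.53771540e-03, -9.39620642e-05,  8.81556714e-04,
        1.50021146e-03,  5.20468276e-04]), 'joint_efforts': array([ 2.02409996e-03, -7.63688564e+01, -4.34751678e+01,  6.51927525e-02,
        3.91621864e-02, -1.11761634e-05]), 'tool_pos': array([ 0.29296144, -0.635763  ,  0.21394007]), 'tcp_rot': array([ 0.5955143 ,  0.38127402,  0.59550224, -0.38127408]), 'wrist_force': array([ 0.47696732, -0.30434625, -0.92270338]), 'ft_torque': array([ 0.0014102 ,  0.02694746, -0.06148706]), 'grip_width': 0.0913854980582143}
```

View pics/scene0.png

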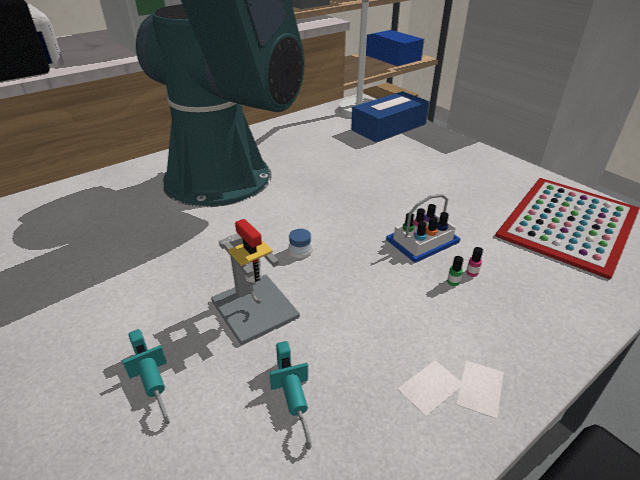

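View pics/top0.png

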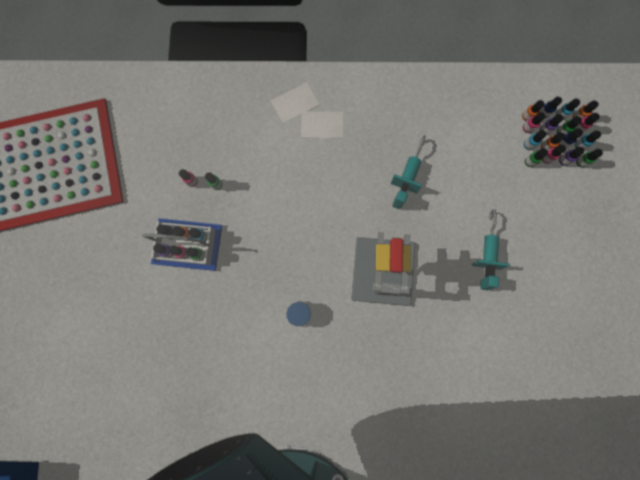

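The scene view shows the red-handled scale in its stand at about (248,235), the caddy in its nest at (424,240), and two turquoise look-alikes lying on the table. The top view shows the red handle at (397,254) and the caddy at (187,243). Next I'll measure these with depth.

```bash
cat > h.py <<'E'
import numpy as np, cv2
from scipy.spatial.transform import Rotation as R
from rig import r, effector, capture, ticket, models
def Rq(q): return R.from_quat(np.asarray(q),scalar_first=True)
def cloud(p):
    z=p["range_z"]; v,u=np.mgrid[:480,:640]
    c=np.stack([(u-p["cx"])/p["fx"]*z,(v-p["cy"])/p["fy"]*z,z],-1)
    return c@Rq(p["rotation"]).as_matrix().T+p["xyz"]
def proj(p,X):
    c=(np.atleast_2d(X)-p["xyz"])@Rq(p["rotation"]).as_matrix()
    return np.c_[c[:,0]/c[:,2]*p["fx"]+p["cx"],c[:,1]/c[:,2]*p["fy"]+p["cy"]]
def hsv(p): return cv2.cvtColor(p["img"],cv2.COLOR_RGB2HSV)
def down(yaw):
    # tool x down, tool z (jaw axis) horizontal at angle yaw
    z=np.array([np.cos(yaw),np.sin(yaw),0]);x=np.array([0,0,-1.]);y=np.cross(z,x)
    return R.from_matrix(np.c_[x,y,z]).as_quat(scalar_first=True)
def rect(P):
    (c,s,a)=cv2.minAreaRect((P[:,:2]*1000).astype(np.float32)); return np.round(c,1),np.round(s,1),round(a,1)
E
python3 - <<'E'
from h import *
for n in ("scene","top"):
    p=capture(n); C=cloud(p); H=hsv(p); ok=p["range_z"]>0
    reg=(C[...,0]>0.2)&(C[...,0]<0.95)&(abs(C[...,1])<0.6)&ok
    m={}
    h,s,v=H[...,0],H[...,1],H[...,2]
    st=(abs(C[...,0]-0.38)<.15)&(C[...,1]<0)
    m["red"]=reg&((h<6)|(h>174))&(s>150)&(C[...,2]>.15)
    m["yellow"]=reg&(h>18)&(h<32)&(s>150)&(C[...,2]>.1)
    m["nest"]=reg&(h>105)&(h<125)&(s>120)&(C[...,2]>.005)&(C[...,2]<.02)
    m["blue lid"]=reg&(h>100)&(h<125)&(s>90)&(C[...,2]>.03)
    for k,mm in m.items():
        P=C[mm]
        if len(P)>5: print(n,k,len(P),"mean",P.mean(0).round(4),"zpct",np.percentile(P[:,2],[2,50,98]).round(4),rect(P))
    t=reg&(C[...,2]<.004)&(C[...,2]>-.03); print("table z",np.median(C[t][:,2]))
    np.savez(f"/tmp/{n}.npz",C=C,img=p["img"])
E
```

```text
scene red 440 mean [ 0.5044 -0.1851  0.1906] zpct [0.1739 0.1939 0.1971] (array([ 498.6, -182.4]), array([19.2, 56.8]), 88.5)
scene yellow 482 mean [ 0.5035 -0.1875  0.1508] zpct [0.1478 0.1509 0.1529] (array([ 488. , -182.3]), array([58. , 70.2]), 88.8)
scene nest 338 mean [0.5612 0.2027 0.0097] zpct [0.0052 0.0101 0.0135] (array([635.4, 350.7]), array([474.9,  95.3]), 59.8)
scene blue lid 424 mean [0.4417 0.0357 0.0514] zpct [0.033  0.0446 0.1632] (array([439. ,  81.3]), array([450.1, 352.3]), 65.4)
table z -6.772409487221243e-05
top red 340 mean [ 0.496  -0.18    0.1967] zpct [0.194  0.1966 0.1995] (array([ 496.7, -180. ]), array([16.5, 50.6]), 89.3)
top yellow 291 mean [ 0.4973 -0.1638  0.1521] zpct [0.1495 0.1521 0.1544] (array([ 496.8, -164.1]), array([20.9, 40.1]), 89.6)
top nest 205 mean [0.5144 0.2211 0.0115] zpct [0.0061 0.0115 0.0146] (array([535.1, 223.5]), array([129.3,  91.1]), 84.3)
top blue lid 104 mean [ 0.7902 -0.5419  0.0377] zpct [0.0316 0.037  0.0495] (array([ 795.6, -552.6]), array([92.8, 55.9]), 14.8)
table z 0.0009145330375008864
```

Run:
```python
from h import *
for n in ("scene","top"):
    d=np.load(f"/tmp/{n}.npz");C=d["C"]
    box=(abs(C[...,0]-.53)<.09)&(abs(C[...,1]-.223)<.09)
    for lo,hi in ((.005,.02),(.08,.1),(.1,.13)):
        P=C[box&(C[...,2]>lo)&(C[...,2]<hi)]
        print(n,lo,len(P),P.mean(0).round(4),P.min(0).round(3),P.max(0).round(3),rect(P))
        if lo==.1 : print(P[np.argsort(P[:,1])].round(4)[::max(1,len(P)//25)])
    # stand base & prongs
    box=(abs(C[...,0]-.5)<.12)&(abs(C[...,1]+.18)<.12)
    H=cv2.cvtColor(d["img"],cv2.COLOR_RGB2HSV)
    P=C[box&(C[...,2]>.14)&(C[...,2]<.148)&(H[...,1]<80)]; print("prong",len(P),rect(P))
    P=C[box&(C[...,2]>.004)&(C[...,2]<.02)&(H[...,1]<80)]; print("base",len(P),rect(P))
    img=cv2.cvtColor(d["img"],cv2.COLOR_RGB2BGR)
    if n=="scene": a=img[170:300,360:500]; b=img[200:350,190:320]
    else: a=img[200:290,130:250]; b=img[220:320,340:430]
    a=cv2.resize(a,(400,300),interpolation=cv2.INTER_CUBIC); b=cv2.resize(b,(400,300),interpolation=cv2.INTER_CUBIC)
    cv2.imwrite(f"pics/{n}_crop.png",np.hstack([a,b]))
```

```text
scene 0.005 676 [0.555  0.1985 0.0111] [0.48  0.154 0.005] [0.589 0.287 0.02 ] (array([535.2, 224.4]), array([133.6,  99.6]), 84.7)
scene 0.08 55 [0.5353 0.2188 0.0905] [0.528 0.17  0.08 ] [0.543 0.281 0.1  ] (array([535.5, 225.2]), array([111.6,   6.9]), 85.4)
scene 0.1 107 [0.5354 0.2194 0.1105] [0.528 0.179 0.1  ] [0.541 0.27  0.118] (array([535.8, 224.5]), array([91.1,  7.5]), 82.8)
[[0.5323 0.179  0.1023]
 [0.5317 0.1825 0.103 ]
 [0.5318 0.1851 0.1044]
 [0.5344 0.1878 0.1071]
 [0.5303 0.1892 0.1069]
 [0.5279 0.1918 0.1071]
 [0.5337 0.1941 0.1091]
 [0.5302 0.1976 0.1108]
 [0.5339 0.1993 0.112 ]
 [0.5322 0.2044 0.1116]
 [0.5332 0.2063 0.1114]
 [0.5371 0.2106 0.114 ]
 [0.5325 0.2128 0.1134]
 [0.5347 0.216  0.1156]
 [0.5329 0.2211 0.1152]
 [0.5339 0.2225 0.1176]
 [0.5368 0.2254 0.1179]
 [0.5337 0.229  0.1174]
 [0.5356 0.2332 0.1168]
 [0.5375 0.2374 0.1161]
 [0.5373 0.2423 0.1092]
 [0.5374 0.2457 0.108 ]
 [0.5379 0.2513 0.1085]
 [0.5405 0.2539 0.1113]
 [0.5401 0.2588 0.1068]
 [0.5407 0.2622 0.1033]
 [0.5412 0.265  0.1025]]
prong 370 (array([ 489.1, -181.5]), array([ 57.7, 108.8]), 88
[... 555 characters left out ...]
46 0.1897 0.1103]
 [0.5326 0.1929 0.1111]
 [0.5324 0.1964 0.1117]
 [0.5323 0.1999 0.1122]
 [0.5324 0.2019 0.1117]
 [0.5341 0.2056 0.112 ]
 [0.5356 0.2086 0.1143]
 [0.5336 0.2118 0.1151]
 [0.5322 0.2147 0.1121]
 [0.5352 0.2169 0.1165]
 [0.5352 0.2207 0.1162]
 [0.5327 0.2245 0.1202]
 [0.5331 0.2274 0.1174]
 [0.5332 0.2297 0.1163]
 [0.5336 0.2327 0.1133]
 [0.5367 0.237  0.117 ]
 [0.5368 0.2409 0.1164]
 [0.5371 0.2454 0.1142]
 [0.539  0.2496 0.1133]
 [0.5392 0.2538 0.1122]
 [0.5414 0.2568 0.1097]
 [0.5394 0.2602 0.11  ]
 [0.5396 0.2646 0.1085]
 [0.537  0.2693 0.1013]]
prong 582 (array([ 489.5, -180.1]), array([ 63.9, 103.8]), 85.5)
base 2521 (array([ 500.7, -180.1]), array([239.3, 237.9]), 90.0)
```

View pics/scene_crop.png

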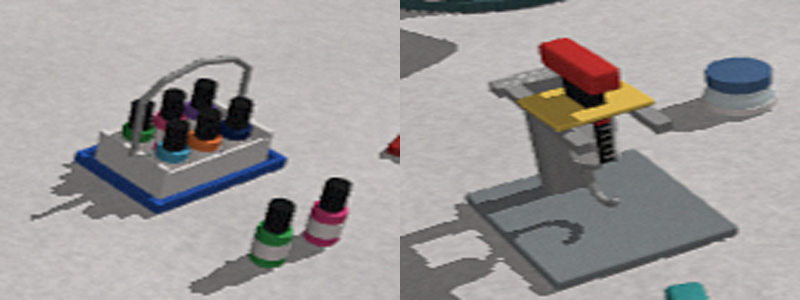

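View pics/top_crop.png

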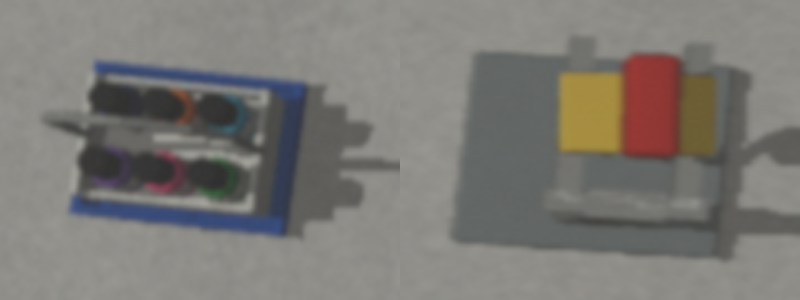

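The scene crop shows the hook with its tip towards +x and the wire arch over the caddy. The top crop shows the red handle nearly along world x and the caddy turned about −5°. All of this fits the depth measurements. I'll move above the handle and check with the wrist camera.

Run:
```python
from h import *
s=r.observe(); 
p0=np.array(s["tool_pos"]); 
for yaw in (88.8,-91.2):
    for pos in ([.4975,-.181,.30],[.4975,-.181,.166],[.49,.228,.32],[.535,.224,.3]):
        q=r.ik(np.array(pos),down(np.radians(yaw))); print(yaw,pos,None if q is None else q.round(2))
r.move_straight(p0+[0,0,.09],speed=.15)
q=r.ik(np.array([.4975,-.181,.30]),down(np.radians(88.8))); q2=r.ik(np.array([.4975,-.181,.30]),down(np.radians(-91.2)))
c=r.observe()["qpos"]
yaw=88.8 if np.abs(q-c).max()<np.abs(q2-c).max() else -91.2
print("yaw",yaw)
r.move_pose(np.array([.4975,-.181,.30]),down(np.radians(yaw)))
p=capture("wrist"); cv2.imwrite("pics/w1.png",p["img"][:,:,::-1]); print(p["xyz"],r.observe()["t"])
C=cloud(p);H=hsv(p);h,s_,v=H[...,0],H[...,1],H[...,2]
P=C[((h<6)|(h>174))&(s_>150)&(C[...,2]>.19)&(C[...,2]<.205)]; print("red top",len(P),P.mean(0),rect(P))
P=C[(h>18)&(h<32)&(s_>150)&(C[...,2]>.145)&(C[...,2]<.16)]; print("yellow",len(P),P.mean(0),rect(P))
```

```text
88.8 [0.4975, -0.181, 0.3] [-0.39  0.01  2.02 -0.    1.12 -1.94]
88.8 [0.4975, -0.181, 0.166] [-0.39  0.18  2.1  -0.    0.86 -1.94]
88.8 [0.49, 0.228, 0.32] [ 0.39  0.01  1.98 -0.    1.16 -1.16]
88.8 [0.535, 0.224, 0.3] [ 0.36  0.1   1.92 -0.    1.13 -1.19]
-91.2 [0.4975, -0.181, 0.3] [-0.39  0.01  2.02 -0.    1.12  1.2 ]
-91.2 [0.4975, -0.181, 0.166] [-0.39  0.18  2.1  -0.    0.86  1.2 ]
-91.2 [0.49, 0.228, 0.32] [ 0.39  0.01  1.98 -0.    1.16  1.98]
-91.2 [0.535, 0.224, 0.3] [ 0.36  0.1   1.92 -0.    1.13  1.95]
yaw -91.2
[ 0.56959667 -0.18285224  0.47153905] 3.8083
red top 1805 [ 0.49873206 -0.18104676  0.19660379] (array([ 497.8, -181.2]), array([18.2, 54. ]), 88.2)
yellow 2287 [ 0.49794563 -0.18071538  0.15186794] (array([ 497.2, -180.9]), array([58.8, 44.9]), 88.7)
```

View pics/w1.png

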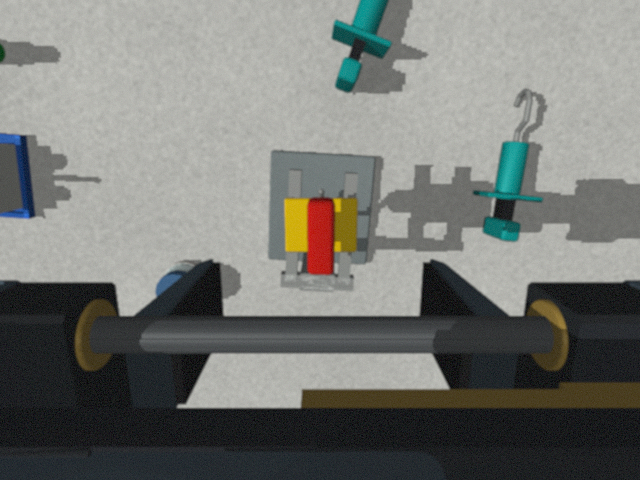

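The wrist view shows the red handle over the yellow flange at about (320,235), with the hook tip just visible beyond it at (320,192), so towards +x. That puts the handle at (0.4975, −0.181) with yaw about −1.5°. Next I'll grip the handle and lift it straight out.

Run:
```python
from h import *
o=down(np.radians(-91.5))
r.move_pose(np.array([.4975,-.181,.24]),o)
print(r.move_straight(np.array([.4975,-.181,.166]),o,speed=.08,f_stop=8))
print(effector.grip(0.0)); s=r.observe(); print(s["grip_width"],s["wrist_force"],s["tool_pos"],s["t"])
r.move_straight(np.array([.4975,-.181,.18]),speed=.03)
s=r.observe(); print(s["grip_width"],s["wrist_force"],s["tool_pos"])
r.move_straight(np.array([.4975,-.181,.325]),speed=.12)
r.hold(.2)
s=r.observe(); print(s["grip_width"],s["wrist_force"],s["ft_torque"],s["tool_pos"],s["t"])
for n in("scene",):
    p=capture(n); cv2.imwrite(f"pics/{n}2.png",p["img"][:,:,::-1])
```

```text
False
False
0.019914729875531362 [ 0.26520113 -0.18404478 -0.49959923] [ 0.49746205 -0.1809974   0.16596364] 6.3167
0.01944966851797846 [ 0.04954066 -0.85033446 -1.90452135] [ 0.49752542 -0.18099475  0.18008641]
0.020023078723585625 [-0.10895547 -0.05971848 -1.47205886] [ 0.01945452 -0.01275315  0.00203096] [ 0.4973593  -0.18091796  0.32450002] 8.4917
```

View pics/scene2.png

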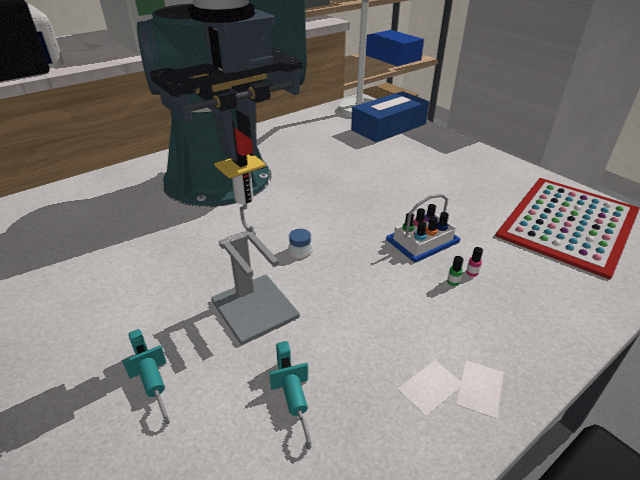

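The scale is held and clear of the prongs, with the flange at (240,165) and the hook end at (247,225). I'll carry it to the −x side of the caddy wire and lower it to entry height.

Run:
```python
from h import *
o=down(np.radians(-95.3))
a=np.radians(-5.3); ex=np.array([np.cos(a),np.sin(a),0])
B=np.array([.5355,.2243,0])
A=B-.045*ex
r.move_straight(A+[0,0,.325],o,speed=.2)
r.move_straight(A+[0,0,.2183],o,speed=.1)
r.hold(.3)
s=r.observe(); print(s["tool_pos"],s["wrist_force"],s["t"])
for n in("scene","top","wrist"):
    p=capture(n); cv2.imwrite(f"pics/{n}3.png",p["img"][:,:,::-1])
    C=cloud(p); np.savez(f"/tmp/{n}3.npz",C=C,img=p["img"])
    for q in ("hook_seat","bail_top","handle"):
        for d in models.landmark_of(p,q):
            print(n,q,np.round(d["location"],1),round(d["confidence"],2))
    hs=A+[0,0,.086]; print(n,"pred hook",proj(p,hs),"bail",proj(p,B+[0,0,.115]))
    if n=="scene":
        img=p["img"][:,:,::-1].copy()
        cr=img[60:280,330:490]; cv2.imwrite("pics/scene3c.png",cv2.resize(cr,None,fx=2.7,fy=2.7,interpolation=cv2.INTER_CUBIC))
```

```text
[0.4907986  0.22849502 0.21857132] [ 0.28152141 -0.42017954 -1.4609714 ] 12.2583
scene hook_seat [169.5 421.4] 0.64
scene hook_seat [308.  445.2] 0.45
scene hook_seat [414.4 198.3] 0.42
scene bail_top [430.1 194.5] 0.98
scene handle [284.4 355.8] 0.88
scene handle [140.1 344.2] 0.8
scene handle [422.8 133.3] 0.67
scene pred hook [[413.56664814 199.17738546]] bail [[429.96630176 197.10612592]]
top hook_seat [423.4 134.2] 0.5
top hook_seat [491.8 210.4] 0.44
top hook_seat [165.8 234.3] 0.19
top bail_top [164.8 235.9] 0.86
top bail_top [384.2 266.5] 0.67
top handle [492.1 283.3] 0.82
top handle [400.1 197.3] 0.69
top pred hook [[169.12300379 261.93080333]] bail [[167.29205591 235.90323893]]
wrist hook_seat [319.6 231.3] 0.54
wrist bail_top [317.6 175.6] 0.69
wrist handle [319.2 313.8] 0.87
wrist pred hook [[321.09264954 229.17257471]] bail [[321.12286829 175.11453637]]
```

View pics/scene3c.png

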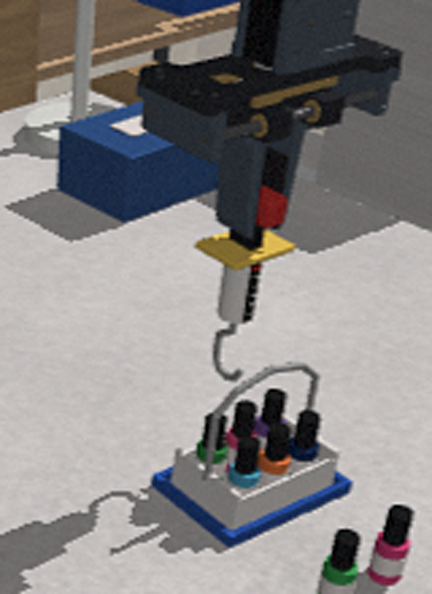

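View pics/wrist3.png

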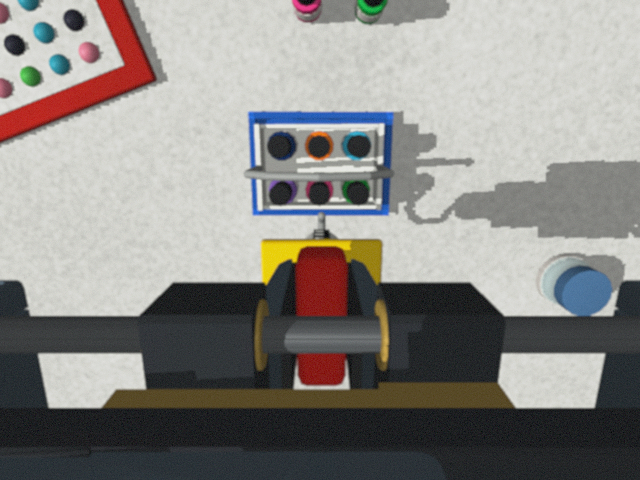

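The wrist view shows the hook at column 321 and the wire spanning columns 248–392 (middle 320), so they line up. In the scene view the hook sits at about the tip-passing height beside the arch. I'll refine the relative fit once more, then go in.

Run:
```python
from h import *
for n in ("wrist","top","scene"):
    d=np.load(f"/tmp/{n}3.npz");C=d["C"];H=cv2.cvtColor(d["img"],cv2.COLOR_RGB2HSV)
    m=(abs(C[...,0]-.5355)<.016)&(abs(C[...,1]-.2243)<.07)&(C[...,2]>.095)&(C[...,2]<.13)
    P=C[m]; print(n,"wire",len(P),rect(P),np.percentile(P[:,2],97)); 
    if len(P)>5:
        k=np.polyfit(P[:,1]-.2243,P[:,0],1); print(" x at mid",k[1].round(4),"yaw",-np.degrees(np.arctan(k[0])).round(2),"y ext",P[:,1].min(),P[:,1].max())
    m=(abs(C[...,0]-.50)<.03)&(abs(C[...,1]-.2285)<.012)&(C[...,2]>.07)&(C[...,2]<.125)&(C[...,0]<.52)
    P=C[m]; 
    if len(P)>3: print(n,"hook",len(P),P.min(0).round(4),P.max(0).round(4),P.mean(0).round(4)); i=P[:,2]<P[:,2].min()+.006; print("  low",P[i].mean(0).round(4))
```

```text
wrist wire 1240 (array([534.5, 226. ]), array([108.7,   6.1]), 84.9) 0.11846597251539136
 x at mid 0.5346 yaw -5.1 y ext 0.17175230417994064 0.28007678733386737
wrist hook 430 [0.4914 0.2189 0.0701] [0.52   0.2366 0.1022] [0.5095 0.2276 0.0793]
  low [0.5143 0.2277 0.0719]
top wire 88 (array([535.9, 226.2]), array([106.1,   5.9]), 84.7) 0.11622195501389114
 x at mid 0.5353 yaw -4.89 y ext 0.17353075044618815 0.27916058657554826
top hook 45 [0.4809 0.22   0.0701] [0.519  0.2312 0.0925] [0.5085 0.2255 0.0759]
  low [0.514  0.2254 0.072 ]
scene wire 123 (array([536. , 223.2]), array([99.1,  7.7]), 82.4) 0.11716837555233192
 x at mid 0.5358 yaw -5.82 y ext 0.17360925228930163 0.27241353565217036
scene hook 89 [0.4741 0.2204 0.0704] [0.52   0.2367 0.1244] [0.4907 0.2277 0.0958]
  low [0.5141 0.2282 0.0713]
```

Run:
```python
from h import *
o=down(np.radians(-95.2))
a=np.radians(-5.2); ex=np.array([np.cos(a),np.sin(a),0])
B=np.array([.5352,.2252,0])
r.move_straight(B-.045*ex+[0,0,.2183],o,speed=.03)
print("stop",r.move_straight(B+[0,0,.2183],o,speed=.06,f_stop=4))
r.hold(.2)
f=[]
for i in range(5): f.append(r.observe()["wrist_force"]); r.hold(.05)
print("base",np.mean(f,0)); 
r.move_straight(B+[0,0,.238],o,speed=.04)
s=r.observe(); print(s["tool_pos"],s["wrist_force"],s["t"])
p=capture("scene"); img=p["img"][:,:,::-1]
cv2.imwrite("pics/scene4c.png",cv2.resize(img[60:280,330:490],None,fx=2.7,fy=2.7,interpolation=cv2.INTER_CUBIC))
p=capture("wrist"); cv2.imwrite("pics/wrist4.png",p["img"][:,:,::-1])
print(proj(p,B+[0,0,.115]))
```

```text
stop False
base [-0.50563105  0.47328054 -1.75717057]
[0.53516033 0.2251795  0.2380388 ] [-0.48951319 -0.19194055 -1.80515927] 15.1
[[321.01890838 231.86095555]]
```

View pics/scene4c.png

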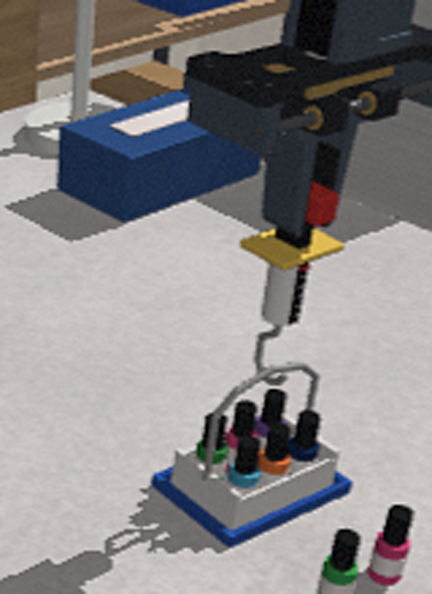

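View pics/wrist4.png

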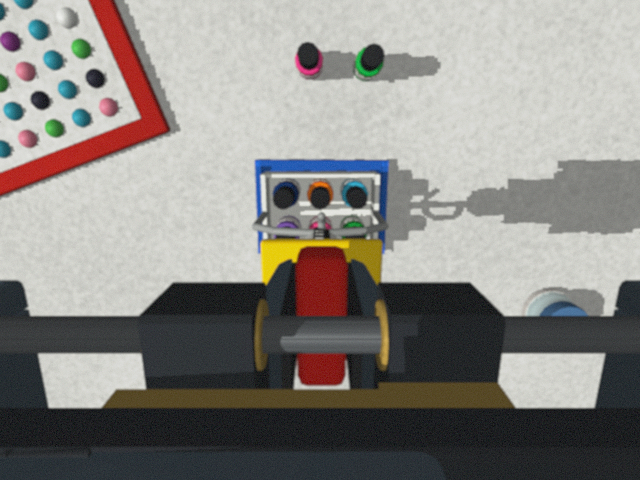

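The scene shows the hook through the arch under the peak, and the wrist view shows its tip beyond the wire at (320,220). I'll lift slowly and watch the force.

Run:
```python
from h import *
o=down(np.radians(-95.2)); B=np.array([.5352,.2252,0])
base=-1.78; z=.238; prev=[]
def F():
    f=[]
    for i in range(4): f.append(r.observe()["wrist_force"]); r.hold(.03)
    return np.mean(f,0)
while z<.283:
    z+=.005; r.move_straight(B+[0,0,z],o,speed=.02)
    f=F(); prev.append(f[2]); L=base-f[2]
    zc=z+.019-.150-.0013-max(L,0)/220
    print(round(z,4),f.round(2),"load",round(L,2),"seat_z",round(zc,4))
    if zc>.1155: break
print(r.observe()["t"])
p=capture("scene"); img=p["img"][:,:,::-1]
cv2.imwrite("pics/scene5c.png",cv2.resize(img[60:280,330:490],None,fx=2.7,fy=2.7,interpolation=cv2.INTER_CUBIC))
```

```text
0.243 [ 0.41  0.15 -1.8 ] load 0.02 seat_z 0.1106
0.248 [-0.19 -0.03 -2.98] load 1.2 seat_z 0.1103
0.253 [ 0.14  0.29 -4.34] load 2.56 seat_z 0.1091
0.258 [ 0.37  0.54 -5.05] load 3.27 seat_z 0.1108
0.263 [ 0.19  0.12 -7.07] load 5.29 seat_z 0.1066
0.268 [ 0.3  -0.31 -7.52] load 5.74 seat_z 0.1096
0.273 [ 0.19 -0.17 -8.08] load 6.3 seat_z 0.1121
0.278 [ 0.17 -0.44 -7.82] load 6.04 seat_z 0.1182
19.4667
```

View pics/scene5c.png

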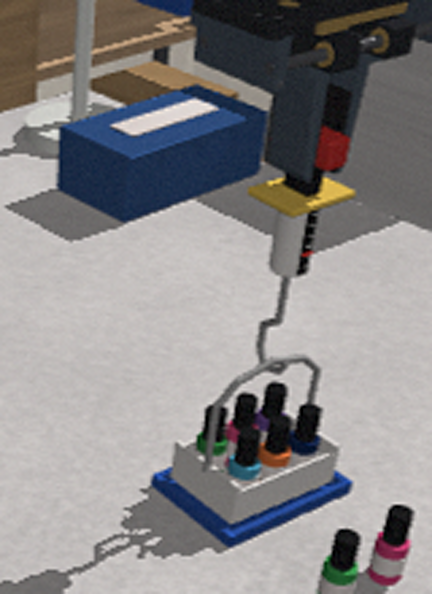

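The load has levelled off at about 6.1 N, which is 0.62 kg and 28 mm of spring. The scene shows the caddy just off its floor and level. I'll go on up to a rise of about 23 mm and check by depth.

Run:
```python
from h import *
o=down(np.radians(-95.2)); B=np.array([.5352,.2252,0])
r.move_straight(B+[0,0,.2925],o,speed=.015)
r.hold(.4)
for n in("scene","top","wrist"):
    p=capture(n); C=cloud(p); np.savez(f"/tmp/{n}6.npz",C=C,img=p["img"])
    img=p["img"][:,:,::-1]; cv2.imwrite(f"pics/{n}6.png",img)
    if n=="scene": cv2.imwrite("pics/scene6c.png",cv2.resize(img[60:280,330:490],None,fx=2.7,fy=2.7,interpolation=cv2.INTER_CUBIC))
    # compare wire & caps heights w.r.t. before
    d=np.load(f"/tmp/{n}3.npz")["C"]
    for nm,CC in(("before",d),("now",C)):
        m=(abs(CC[...,0]-.5355)<.012)&(abs(CC[...,1]-.2253)<.075)
        for lo,hi,k in((.095,.15,"wire"),):
            P=CC[m&(CC[...,2]>lo)&(CC[...,2]<hi)]
            if len(P)>5:
                e=[(round(P[abs(P[:,1]-y)<.006][:,2].max(),4) if (abs(P[:,1]-y)<.006).any() else None) for y in (.19,.20,.21,.2253,.24,.25,.26)]
                print(n,nm,e)
s=r.observe();print(s["wrist_force"],s["t"],s["tool_pos"])
```

```text
scene before [np.float64(0.1098), np.float64(0.1148), np.float64(0.1158), np.float64(0.1185), np.float64(0.1157), np.float64(0.1134), np.float64(0.1115)]
scene now [np.float64(0.1353), np.float64(0.1368), np.float64(0.1378), np.float64(0.1453), np.float64(0.1378), np.float64(0.1357), np.float64(0.1335)]
top before [np.float64(0.1145), np.float64(0.1168), np.float64(0.1178), None, None, None, None]
top now [np.float64(0.1375), np.float64(0.1383), np.float64(0.1428), np.float64(0.1451), np.float64(0.1395), np.float64(0.1378), np.float64(0.0957)]
wrist before [np.float64(0.1128), np.float64(0.1152), np.float64(0.1172), np.float64(0.1196), np.float64(0.1187), np.float64(0.1153), np.float64(0.1142)]
wrist now [np.float64(0.1367), np.float64(0.1385), np.float64(0.1406), np.float64(0.1474), np.float64(0.1415), np.float64(0.1379), np.float64(0.1362)]
[-0.51909538  0.4819779  -6.84986964] 21.1833 [0.5352049  0.22520659 0.29251187]
```

View pics/scene6c.png

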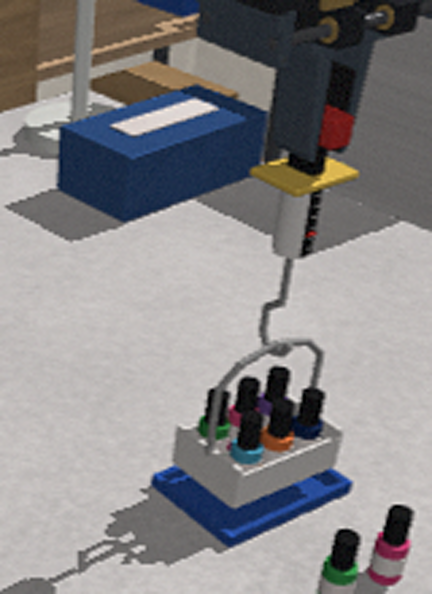

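View pics/wrist6.png

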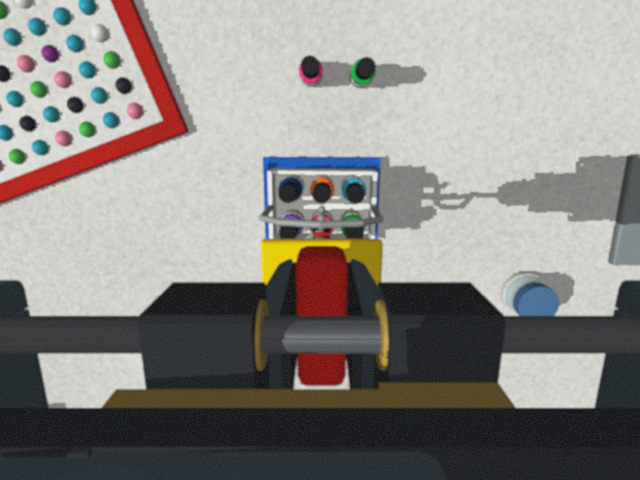

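The scene shows the caddy hanging clear and level over the nest. Depth gives a rise of 22–24 mm (22.7 on average), so about 15 mm of air over the rim. I'll hold, check it is still, then lower gently.

Run:
```python
from h import *
o=down(np.radians(-95.2)); B=np.array([.5352,.2252,0])
p1=capture("scene"); r.hold(2.4); p2=capture("scene")
def box(p):
    C=cloud(p); H=hsv(p)
    m=(abs(C[...,0]-.5355)<.012)&(abs(C[...,1]-.2253)<.06)&(C[...,2]>.1)&(C[...,2]<.142); return C[m].mean(0).round(4),m.sum()
print(box(p1),box(p2),"diff",np.abs(p1["img"][150:290,370:480].astype(int)-p2["img"][150:290,370:480]).max())
s=r.observe();print(s["wrist_force"],s["t"])
r.move_straight(B+[0,0,.272],o,speed=.015)
r.move_straight(B+[0,0,.262],o,speed=.01)
s=r.observe();print(s["wrist_force"],s["t"])
p=capture("wrist");cv2.imwrite("pics/wrist7.png",p["img"][:,:,::-1])
p=capture("scene");img=p["img"][:,:,::-1]
cv2.imwrite("pics/scene7c.png",cv2.resize(img[60:280,330:490],None,fx=2.7,fy=2.7,interpolation=cv2.INTER_CUBIC))
np.savez("/tmp/scene7.npz",C=cloud(p),img=p["img"])
C=cloud(p);m=(abs(C[...,0]-.5355)<.016)&(abs(C[...,1]-.2253)<.075)
P=C[m&(C[...,2]>.095)&(C[...,2]<.15)];print([round(P[abs(P[:,1]-y)<.006][:,2].max(),4) for y in (.19,.20,.21,.2253,.24,.25,.26)])
```

```text
(array([0.5351, 0.2179, 0.127 ]), np.int64(196)) (array([0.5353, 0.2181, 0.1269]), np.int64(195)) diff 35
[ 0.45829323 -0.36223786 -7.55513209] 23.6833
[-0.58743486 -0.37525208 -5.84205725] 26.35
[np.float64(0.1125), np.float64(0.1147), np.float64(0.1192), np.float64(0.1498), np.float64(0.1162), np.float64(0.1136), np.float64(0.1112)]
```

View pics/scene7c.png

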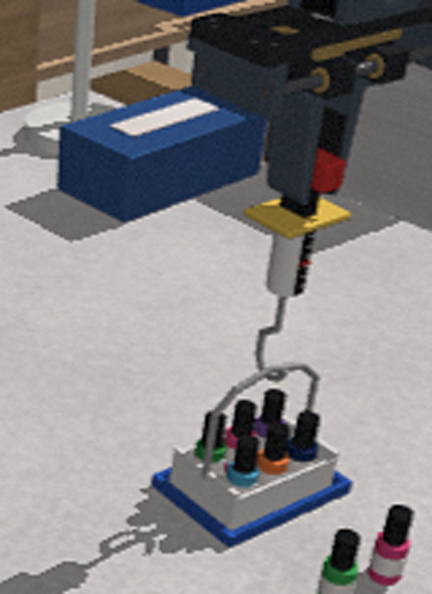

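View pics/wrist7.png

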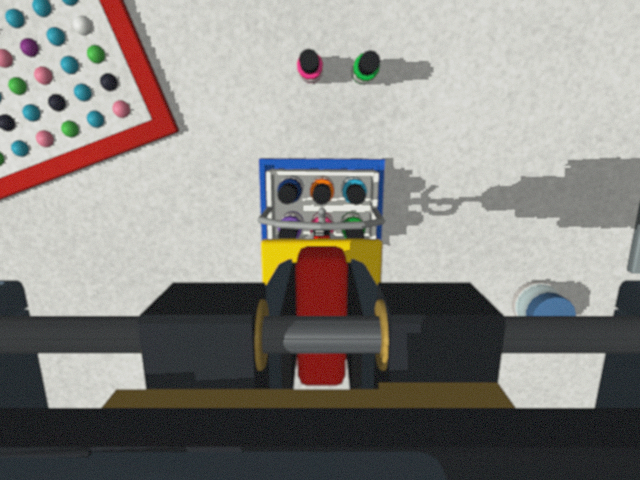

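The wire heights are back to their seated values within noise, and the load is coming off. I'll lower the rest of the way, check the force is back to baseline, then unhook towards −x.

Run:
```python
from h import *
o=down(np.radians(-95.2)); B=np.array([.5352,.2252,0])
a=np.radians(-5.2); ex=np.array([np.cos(a),np.sin(a),0])
r.move_straight(B+[0,0,.238],o,speed=.025)
r.move_straight(B+[0,0,.2183],o,speed=.03)
r.hold(.2); s=r.observe();print(s["wrist_force"],s["t"])
print("stop",r.move_straight(B-.05*ex+[0,0,.2183],o,speed=.05,f_stop=4))
s=r.observe();print(s["wrist_force"],s["t"])
p=capture("wrist");cv2.imwrite("pics/wrist8.png",p["img"][:,:,::-1])
p=capture("scene");img=p["img"][:,:,::-1]
cv2.imwrite("pics/scene8c.png",cv2.resize(img[60:280,330:490],None,fx=2.7,fy=2.7,interpolation=cv2.INTER_CUBIC))
C=cloud(p);m=(abs(C[...,0]-.5355)<.016)&(abs(C[...,1]-.2253)<.075)
P=C[m&(C[...,2]>.095)&(C[...,2]<.15)];print([round(P[abs(P[:,1]-y)<.006][:,2].max(),4) for y in (.19,.20,.21,.2253,.24,.25,.26)],rect(P))
```

```text
[ 0.23355855 -0.39763228 -0.95831086] 28.5667
stop False
[-0.48860018 -0.01390715 -1.48054639] 29.7167
[np.float64(0.112), np.float64(0.1145), np.float64(0.1169), np.float64(0.1179), np.float64(0.1158), np.float64(0.1118), np.float64(0.1108)] (array([536.2, 222.3]), array([101.1,   7.4]), 82.4)
```

View pics/scene8c.png

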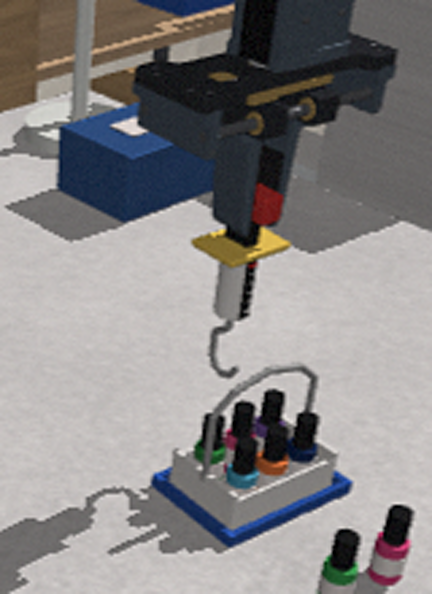

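View pics/wrist8.png

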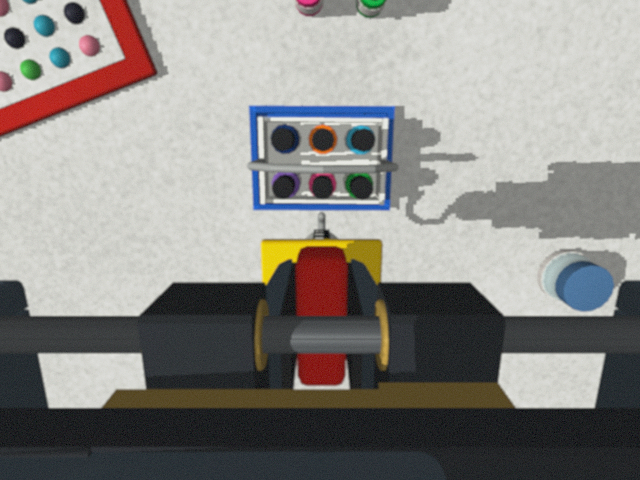

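The caddy sits flat in the nest and the hook is free at (321,218) in the wrist view. The handle hasn't slipped in the fingers; it is at the same pixels as before. Now back to the stand.

Run:
```python
from h import *
o=down(np.radians(-95.2)); o2=down(np.radians(-91.5))
p=np.array(r.observe()["tool_pos"]); p[2]=.325
r.move_straight(p,o,speed=.12)
S=np.array([.4975,-.181,0])
r.move_straight(S+[0,0,.325],o2,speed=.2)
r.hold(.3)
print("s1",r.move_straight(S+[0,0,.185],o2,speed=.08,f_stop=4))
s=r.observe();print(s["wrist_force"],s["tool_pos"],s["t"])
q=capture("scene");img=q["img"][:,:,::-1]
cv2.imwrite("pics/scene9c.png",cv2.resize(img[130:350,170:330],None,fx=2.7,fy=2.7,interpolation=cv2.INTER_CUBIC))
q=capture("wrist");cv2.imwrite("pics/wrist9.png",q["img"][:,:,::-1])
```

```text
s1 False
[ 0.40622335  0.08020196 -0.36440374] [ 0.49770594 -0.18109289  0.18537235] 35.2667
```

View pics/scene9c.png

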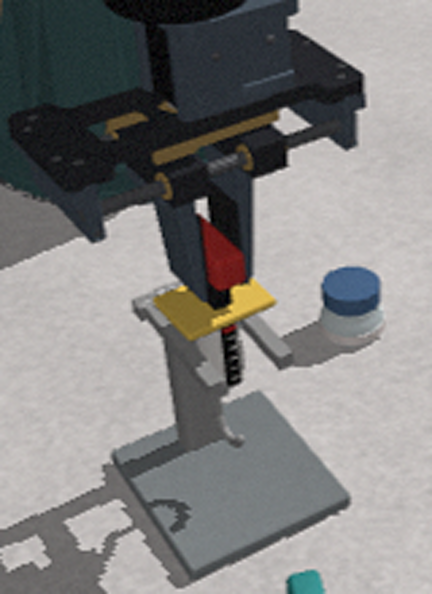

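View pics/wrist9.png

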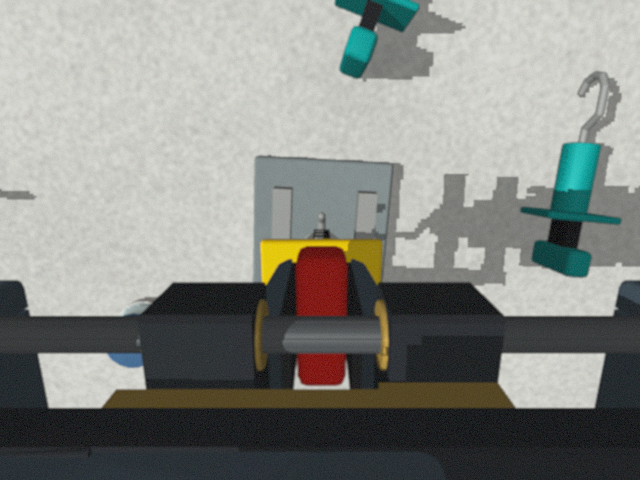

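The scale is centred between the prongs (hook at column 321, prongs at 282 and 367), with the flange about 20 mm above them. I'll set it down, release and retreat.

Run:
```python
from h import *
o2=down(np.radians(-91.5)); S=np.array([.4975,-.181,0])
r.move_straight(S+[0,0,.17],o2,speed=.04)
print("s",r.move_straight(S+[0,0,.1658],o2,speed=.01,f_stop=3))
s=r.observe();print(s["wrist_force"],s["tool_pos"],s["t"])
effector.grip(0.05); effector.grip(.09)
r.move_straight(S+[0,0,.30],o2,speed=.1)
r.move_pose(np.array([.42,-.42,.32]),o2)
r.hold(.5)
print(r.observe()["t"])
for n in("scene","top"):
    p=capture(n); cv2.imwrite(f"pics/{n}10.png",p["img"][:,:,::-1]); C=cloud(p);H=hsv(p);h,s_,v=H[...,0],H[...,1],H[...,2]
    reg=(abs(C[...,0]-.5)<.1)&(abs(C[...,1]+.18)<.1)
    P=C[reg&((h<6)|(h>174))&(s_>150)&(C[...,2]>.15)];print(n,"red",rect(P),P[:,2].max())
    P=C[reg&(h>18)&(h<32)&(s_>150)&(C[...,2]>.1)];print("yel",rect(P),np.percentile(P[:,2],[3,50,97]))
    box=(abs(C[...,0]-.5355)<.016)&(abs(C[...,1]-.2253)<.075)
    P=C[box&(C[...,2]>.095)&(C[...,2]<.13)];print("wire",rect(P),P[:,2].max())
```

```text
s True
[-0.16088302  0.15599817  5.46703349] [ 0.49750516 -0.18104374  0.16594591] 36.325
40.7
scene red (array([ 499.3, -182.2]), array([19. , 54.5]), 87.6) 0.19788352962406625
yel (array([ 499.5, -182.2]), array([58.2, 50. ]), 88.0) [0.14825892 0.15086308 0.15253335]
wire (array([535. , 219.4]), array([104.6,   8. ]), 84.1) 0.11746990001970725
top red (array([ 496.5, -180.1]), array([16.8, 50.5]), 89.1) 0.20111393615238793
yel (array([ 496.6, -164.2]), array([21., 40.]), 89.5) [0.14960171 0.15185983 0.15392506]
wire (array([535.5, 222.7]), array([106.8,   5.9]), 84.3) 0.12063136703784427
```

View pics/scene10.png

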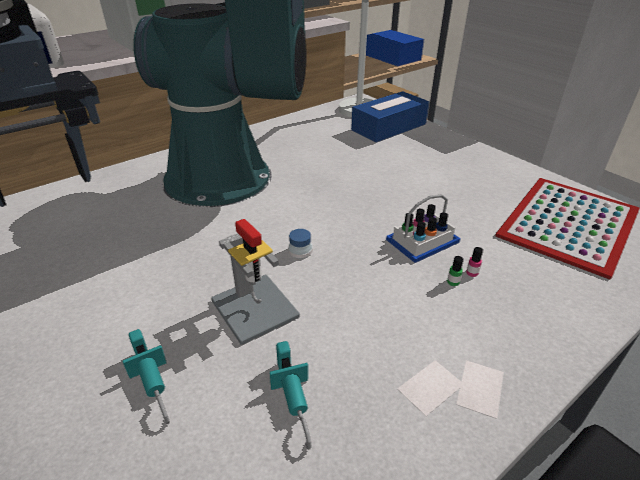

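View pics/top10.png

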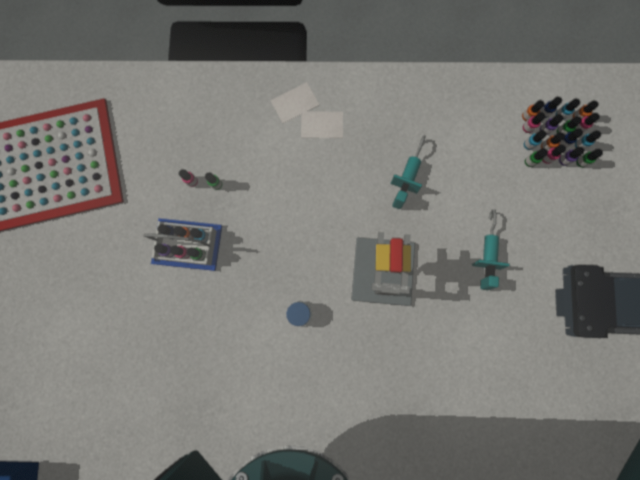

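Both views show the scale hanging level in its stand (red handle at (248,235) in the scene and (397,254) in the top view) and the caddy seated in its nest. The bottles, jar and look-alikes are where they started, and the arm is clear of everything. Handing in.

```bash
python3 -c "
from h import *
print(ticket.sign_off()); print(r.observe()['t'])"
```

```text
the job is handed in; nothing more can be done
None
the job is handed in; nothing more can be done
```

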